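Close the filter canister with its bayonet lid

ROBOT

A 6-joint arm with a two-finger parallel gripper is mounted at the origin on a cart in front of the work surface, level with it; the furniture and walls round the work are solid. World frame = base frame: x ahead of the robot, y to its left, z up, the work surface at z = 0. Lengths are in m, angles in rad, forces in N, time in s.
With the tool pointing down it reaches from about 0.3 to 0.775 m from the base axis. Payload 14.6 kg.
Tool frame: the origin (TCP) lies on the mounting face of the last link; the fingertips stand 199 mm ahead of it and the grasp point (between the pads) lies 180 mm ahead of it; z points along the fingers, y is the line along which they close (so a half turn about z gives the same grasp; the last joint's range is limited). The gripper opens to 94 mm and grips with 3 to 60 N. Pads are 16 mm wide; open, the fingers measure 119 mm over their backs; the gripper's body (75 mm by 177 mm) begins 78 mm behind the grasp point.
Start: joints at [-1.21, 0.3, 1.521, -0, 1.321, -0.067], TCP at [0.228, -0.5, 0.405] pointing down, gripper open.
Joint ranges: [-3.03, 3.03], [-0.79, 2.21], [0.23, 2.52], [-1.04, 4.18], [0, 3.07], [-2.55, 2.55]. Speed limits (rad/s): [2.22, 2.22, 2.57, 3.14, 3.14, 3.14].

INTERFACE

Orientations are given as [roll, pitch, yaw] about the fixed x, y, z axes, in that order (R = Rz(yaw) Ry(pitch) Rx(roll)).
In Python, from station import get_obs, camera, hand_in gives the robot as it stands.
- The arm moves only by the tool apply_moves, never from a script. Its argument "increments" is a list of rows, each an object of numbers: "tx", "ty", "tz": the shift along the tool's x, y, z as a fraction of full scale; "ax", "ay", "az": the turn, a rotation vector about the tool's x, y, z as a fraction of full scale. In form: [{"tx": .., "ty": .., "tz": .., "ax": .., "ay": .., "az": ..}, ...]. A call has 1 to 12 rows; each row shifts and turns the commanded pose from where the row before left it, along the tool's axes as they then stand; what a row does not reach is not made up. Full scale, the value 1, is 30 mm for a shift and 5 degrees for a turn. A row lasts 1/8 s, in which the tool goes at most 62.5 mm and 10.7 degrees, less where a joint would pass 70% of its speed; a pose out of reach is approached as far as the arm can. A call with a number of a shift or a turn outside -1 to 1 is refused whole. A call with a gripper value outside its range is refused whole. "jaw" is the closure, from 0 (fully open) to 1 (shut), set as the call begins (left out, the last holds). The fingers move at their own pace and stop on an object; "force" is the grip in N (left out, the last holds). Time passes only in rows, so rows that do not move let the fingers close. It gives the time, the measured TCP pose, the force, the opening and the grip force at its end, in the units of the state.
- get_obs(): the state, without advancing time (a new reading comes with each control period).
- camera(name): name is "scene" or "top"; returns a dict with "pixels" (400x640x3 uint8, red, green, blue), "camera_matrix" (3x3 intrinsics, pixels), "R" (3x3) and "t" (3): a world point X has camera coordinates R X + t. Camera axes: x right, y down, z forward; pixel columns grow to the right and rows downward; lengths in m; the calibration is good to about 2 mm. A picture is of the moment at which its call begins. There is no depth.
- hand_in(): hands the job in; it is judged then, once.
The state is a dict: "time_s": time; "qpos": joint angles; "joint_vel": joint speeds; "tau": joint torques, N m; "ee_pos": TCP position; "eef_rot": TCP orientation; "force": force on the tool from outside, world axes, zero at the start; "moment": the same for the moment, N m; "grip_width": finger opening in m; "grip_force": force on a finger pad.
Only numpy, scipy, OpenCV 4.12 (cv2) and the standard library are available. Lean on these libraries where they do the work, as an engineer would, in place of code of your own. Each camera call takes 0.05 s, during which the arm holds its last target. There are 200 camera calls.

TASK

The filter canister's lid is kept under the low riser with only its tab sticking out: draw it out, set it down flat on the desk fully clear of the riser and let go of it, so that you can take it again by its knob. Then drop its two lugs into the two slots of the canister's mouth, press it down against the spring and twist it a quarter turn clockwise (seen from above) to the stop, so that it stays locked when you let go. Leave the paint bottles, the spool, the sanding block and the parts case where they stand.

Things in the scene. Friction and masses are not known exactly. Their poses are not given: they have to be found in the camera images.
- lid: Loose bayonet lid, about 120 g, lying flat under the riser with only its tab out at the front. Origin: centre of the underside of its neck (z = 0 on the desk), z up its axis. Aluminium neck 52 mm in diameter, 23 mm tall, its lowest 4 mm tapered to 45 mm; above it a steel disc 84 mm in diameter, z = 23 to 29 mm; on that a black bar knob; two lugs on the neck along +x and -x; black tab at -x.
- lid_knob (a point): Middle of the lid's bar knob, on the lid's axis, 50 mm above the lid's origin; axes as the lid's. The bar is 44 mm long along x and 14 mm thick along y (pinch it along y), from the disc at z = 29 mm to z = 59 mm in the lid's frame.
- lid_tab (a point): Middle of the upright fin at the end of the lid's tab: 71 mm along the lid's -x and 38 mm above its origin; axes as the lid's. The fin is 22 mm long along x and 10 mm thick along y (pinch it along y), z = 25 to 49 mm in the lid's frame; the flat tab is 12 mm wide and ends 82 mm from the axis.
- lid_lug (a point): Outer end of the steel lug under the tab: 35 mm along the lid's -x, 6.5 mm above its origin. Its twin is at +x. Each lug is 14 mm wide (y) and 7 mm tall (lid z = 3 to 10 mm).
- riser: Fixed grey sheet-metal bridge, 95 mm deep (x), 140 mm wide (y; 170 mm over its feet), top 68 mm above the desk, 64 mm free beneath, open at its front (-x) and back; a flat wooden lattice lies on it. Origin: centre of its footprint on the desk; the tab sticks out at its -x side.
- canister: Fixed round aluminium filter canister with a grey plastic mouth, 105 mm in diameter (base 120 mm), rim 70 mm above the desk, short inlet stub low at its +x side. Origin: centre of its underside, z up. Bore of the mouth 56 mm, with two slots along its +x and -x, 18 mm wide, reaching 38 mm from the axis, marked by a short dark line on the rim. The lid fits either way round (lid x along canister +x or -x).
- canister_mouth (a point): Centre of the mouth, 70 mm above the canister's origin; axes as the canister's. The slotted flange is 10 mm thick (z = 60 to 70 mm from the origin). Under it is a spring plate: a lid dropped into the slots rests with its origin 58 mm above the canister's. Pressing takes 3 N plus 0.5 N per mm; the lugs are free to turn when the lid's origin is below 50 mm; bottom stop at 47 mm.
- canister_pocket (a point): One of two pockets under the flange where the lugs lock: 33 mm along the canister's -y, 63 mm above its origin (the other at +y). The pressed lid turns only clockwise seen from above, 90 degrees to a hard stop; let go there, the spring lifts the lugs into the 3 mm deep pockets and the lid's origin rests 53 mm above the canister's, its x along the canister's y.
- bottle_a: Paint bottle with white cap, 31 mm in diameter, 66 mm tall, standing right of the riser; origin at the centre of its base. Bystander.
- bottle_b: Paint bottle with white cap, 30 mm in diameter, 70 mm tall, standing behind the canister; origin at the centre of its base. Bystander.
- spool: Blue solder spool, 51 mm in diameter, 36 mm tall, standing far right of the riser; origin at the centre of its base. Bystander.
- sanding_block: Brown sanding block, 28 x 66 x 18 mm, lying near the front edge; origin at the centre of its underside. Bystander.
- parts_case: Grey flat case with clear lid, 75 x 122 x 30 mm, lying at the left; origin at the centre of its underside. Bystander.
Not all that is in view belongs to the job. What is shaped like the lid but blue is not meant.

How it is judged:
By the outcome, as a careful person would: the job done as asked, in the order asked, and still so for the second after the job is handed in, with the robot touching nothing.
It also fails if it takes over 48 s, if anything falls off the work surface, if the arm or the gripper's body presses on something with over 40 N, if the wrist force passes 120 N, or if a joint passes its speed limit or range.

## Working session

There is one attempt and no reset: what is moved stays moved. The work goes in short steps, Python scripts to look and compute and a tool call to move; the robot and the scene stay as the last step left them, time stands still between calls to the robot, and variables do not carry over. Pictures are saved under pics/ and viewed, at most 10 in all, crops included, and the job is handed in when it is done.

Besides the shell and the picture viewer there is one more tool, called after "Emit:" as name(argument=value, ...), one argument or row to a line, values as JSON. apply_moves: Moves the arm, as the interface text tells. Its arguments: {"type":"object","properties":{"increments":{"type":"array"},"jaw":{"type":"number"},"force":{"type":"number"}},"required":["increments"]}

```bash
mkdir -p pics; ls; python3 - <<'E'
from station import *
import cv2,numpy as np
o=get_obs();print({k:np.round(v,3).tolist() for k,v in o.items()})
for n in("scene","top"):
    c=camera(n);cv2.imwrite(f"pics/{n}0.png",c["pixels"][:,:,::-1]);np.savez(n+"0.npz",**c)
    print(n,np.round(c["camera_matrix"],1).tolist(),np.round(c["R"],3).tolist(),np.round(-c["R"].T@c["t"],3))
E
```

```text
pics
{'time_s': 0.0, 'qpos': [-1.21, 0.3, 1.522, 0.0, 1.321, -0.067], 'joint_vel': [0.001, 0.001, 0.001, -0.0, 0.0, 0.001], 'tau': [-0.001, -53.181, -35.273, 0.071, 0.024, -0.0], 'ee_pos': [0.228, -0.5, 0.404], 'eef_rot': [-3.14, -0.0, 0.428], 'force': [0.064, -0.426, 0.221], 'moment': [0.048, 0.035, 0.062], 'grip_force': 0.0, 'grip_width': 0.094}
scene [[408.0, 0.0, 314.4], [0.0, 408.0, 200.7], [0.0, 0.0, 1.0]] [[-0.686, -0.728, -0.012], [-0.431, 0.419, -0.799], [0.587, -0.543, -0.601]] [0.057 0.466 0.58 ]
top [[391.6, 0.0, 318.8], [0.0, 391.6, 195.1], [0.0, 0.0, 1.0]] [[0.013, -1.0, -0.022], [-0.995, -0.01, -0.099], [0.098, 0.024, -0.995]] [ 0.441 -0.004  1.034]
```

View pics/scene0.png

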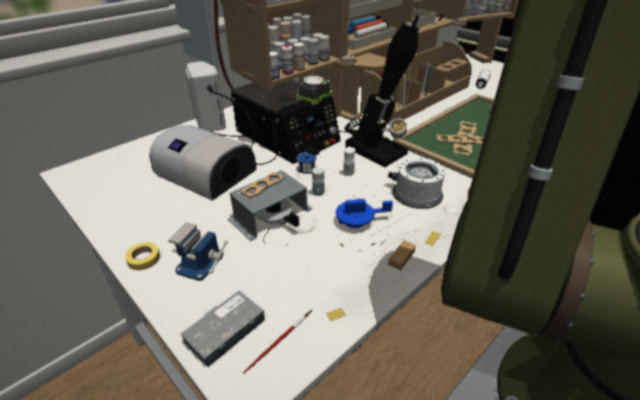

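View pics/top0.png

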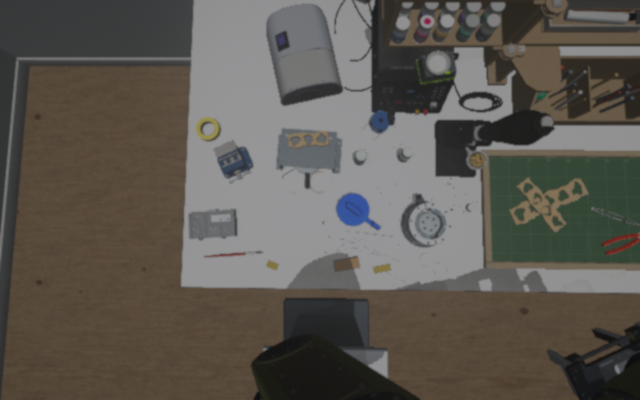

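The scene picture shows the riser near (270,205) with the tab near (292,220). The top picture shows the tab near (307,181), the blue decoy at (354,210) and the canister near (427,222). I'll enlarge both areas.

```bash
python3 - <<'E'
import cv2,numpy as np
a=cv2.imread("pics/top0.png");s=cv2.imread("pics/scene0.png")
A=cv2.resize(a[115:255,260:460],None,fx=4,fy=4,interpolation=cv2.INTER_CUBIC)
cv2.imwrite("pics/topc.png",A)
B=cv2.resize(s[150:250,220:460],None,fx=3.3,fy=3.3,interpolation=cv2.INTER_CUBIC)
cv2.imwrite("pics/scenec.png",B)
E
```

```text
(no output)
```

View pics/topc.png

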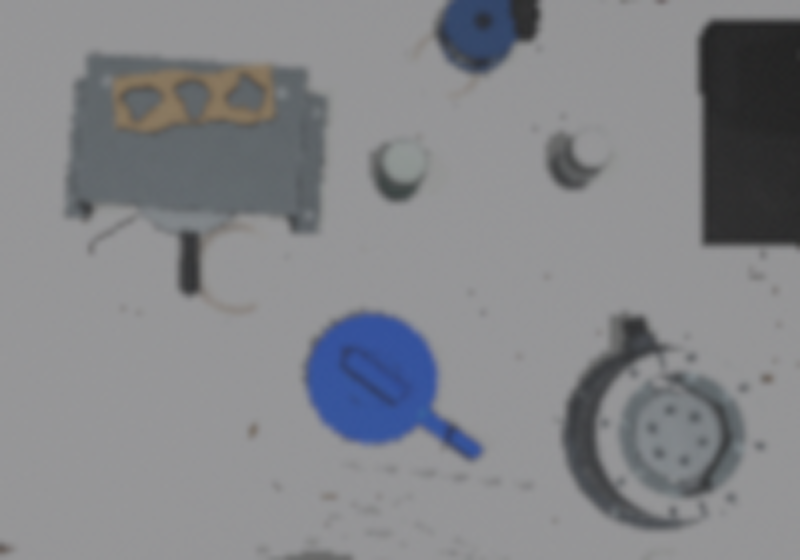

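View pics/scenec.png

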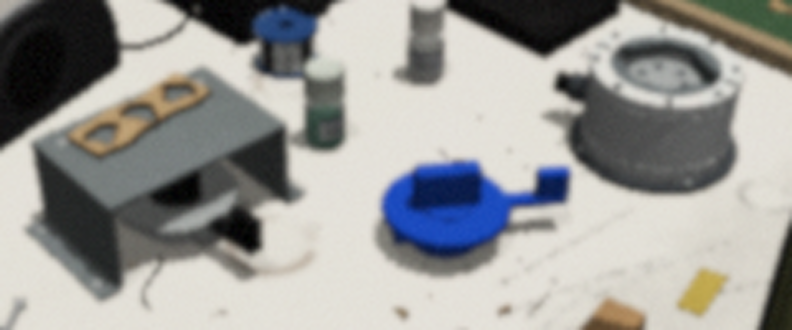

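The crops show the black tab under the riser at top-crop (190,262), the canister rim centred near (682,437), and its stub at (632,330). Next I'll measure, with one contrast-stretched composite for the slots.

```bash
cat > h.py <<'E'
import cv2,numpy as np
def ray(c,uv,z):
    d=c["R"].T@np.linalg.inv(c["camera_matrix"])@np.array([uv[0],uv[1],1.]); o=-c["R"].T@c["t"]
    return (o+d*(z-o[2])/d[2])[:2]
def proj(c,X):
    p=c["camera_matrix"]@(c["R"]@np.asarray(X,float)+c["t"]); return p[:2]/p[2]
def warp(c,x0,y0,z,half,n):  # rectify plane z: up=+x, left=+y
    pts=np.float32([[x0+half,y0+half],[x0+half,y0-half],[x0-half,y0-half],[x0-half,y0+half]])
    src=np.float32([proj(c,[*p,z]) for p in pts])
    M=cv2.getPerspectiveTransform(src,np.float32([[0,0],[n,0],[n,n],[0,n]]))
    return cv2.warpPerspective(c["pixels"],M,(n,n),flags=cv2.INTER_CUBIC)
E
python3 - <<'E'
from h import *
T=np.load("top0.npz");S=np.load("scene0.npz")
# tab
P=T["pixels"].astype(int);g=P.max(2)
for roi,th in(((300,318,172,192),55),):
    u0,u1,v0,v1=roi;m=np.uint8(g[v0:v1,u0:u1]<th);vs,us=np.nonzero(m)
    print("tab px",us.min()+u0,us.max()+u0,vs.min()+v0,vs.max()+v0)
    for v in range(v0,v1):
        k=us[vs+v0==v]; 
        if len(k):print(v,k.mean()+u0,len(k),ray(T,(k.mean()+u0,v),.049).round(4),ray(T,(k.mean()+u0,v),.025).round(4))
c0=ray(T,(260+682/4,115+437/4),.07);print("can",c0)
a=warp(T,*c0,.07,.075,390);b=warp(S,*c0,.07,.075,390)
e=lambda i:cv2.normalize(i,None,0,255,cv2.NORM_MINMAX)[:,:,::-1]
k=ray(T,(307,175),.029)
o=np.hstack([e(a),e(b)])
for q in(0,390):cv2.circle(o,(q+195,195),2,(0,0,255),-1)
cv2.imwrite("pics/can.png",o)
E
```

```text
tab px 307 307 179 179
179 307.0 1 [0.5797 0.0504] [0.583  0.0517]
can [ 0.46809611 -0.25435905]
```

View pics/can.png

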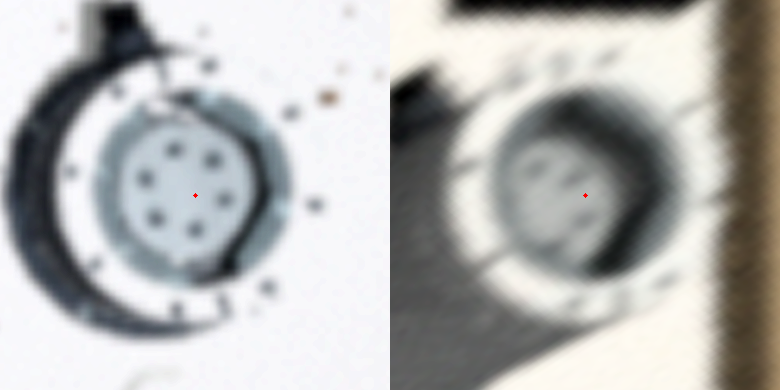

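The composite shows the rim's eight bolts centred at (193,188) in the rectified view, and slot marks at (165,70) and (225,303). That puts the mouth at about (0.4707,-0.2536) with yaw about 15°. Next is the tab.

```bash
cat > tab.py <<'E'
from h import *
T=np.load("top0.npz");S=np.load("scene0.npz")
P=T["pixels"].astype(int).max(2)
print(P[170:194:2,300:316])
# sub-pixel: darkness weighted centroid per row
for v in range(174,190):
    w=np.clip(130-P[v,300:316],0,None)
    if w.sum()>60:print(v,(w*np.arange(300,316)).sum()/w.sum(),ray(T,((w*np.arange(300,316)).sum()/w.sum(),v),.049).round(4))
for n,p in dict(riserL=(281.5,167.5),riserR=(337,172.5),bl=(352.5,209.5)).items():print(n,ray(T,p,.068 if n!='bl' else .029))
Q=S["pixels"].astype(int).max(2);m=np.uint8(Q[210:232,282:304]<70);n,l,st,ce=cv2.connectedComponentsWithStats(m);print(st+[282,210,0,0,0],ce+[282,210])
E
python3 tab.py
```

```text
[[134 136 137 137 137 136 136 136 136 136 137 136 135 133 129 123]
 [131 130 129 128 124 113 107 111 114 121 129 127 121 118 123 126]
 [151 149 147 141 119  86  64  60  64  83 112 125 130 137 143 146]
 [151 152 151 147 128  94  65  59  62  80 111 133 143 147 151 151]
 [151 151 151 147 127  91  64  56  60  83 119 140 148 150 151 151]
 [151 151 151 145 119  82  60  57  58  83 122 144 150 151 151 151]
 [151 151 151 144 117  80  60  57  57  80 122 144 150 151 151 151]
 [152 151 152 144 116  80  61  57  56  78 120 143 149 151 151 151]
 [151 151 151 145 119  84  62  57  57  78 116 139 147 150 151 152]
 [151 151 151 151 143 125 105  94 102 116 126 135 143 148 149 151]
 [152 152 151 151 151 151 149 147 149 149 147 144 142 142 144 145]
 [151 151 152 151 151 152 152 151 152 151 151 150 149 147 144 142]]
174 307.14373088685016 [0.5925 0.0502]
175 307.25786163522014 [0.5899 0.0499]
176 307.2636655948553 [0.5874 0.0498]
177 307.23225806451615 [0.5848 0.0499]
178 307.14193548387095 [0.5822 0.0501]
179 307.02515723270443 [0.5797 0.0503]
180 306.9726443768997 [0.5771 0.0504]
181 306.96439169139467 [0.5745 0.0504]
182 306.96439169139467 [0.572  0.0503]
183 306.98219584569733 [0.5694 0.0503]
184 306.99122807017545 [0.5669 0.0502]
185 307.0117994100295 [0.5643 0.0501]
186 307.07715133531156 [0.5617 0.0499]
187 307.2425373134328 [0.5592 0.0494]
188 307.29464285714283 [0.5566 0.0493]
riserL [0.6054332  0.11368188]
riserR [ 0.59404581 -0.02525134]
bl [ 0.50459762 -0.06664612]
[[282 210  22  22 350]
 [282 212  17  14 134]] [[293.09142857 221.06857143]
 [290.95522388 219.01492537]]
```

Emit:
apply_moves(
  increments=[
    {"az": 0.98},
    {"az": 0.98},
    {"az": 0.98},
    {"az": 0.98},
    {"az": 0.98},
    {"tx": 0.5, "ty": -0.9},
    {"tx": 0.5, "ty": -0.9},
    {"tx": 0.5, "ty": -0.9},
    {"tx": 0.5, "ty": -0.9},
    {"tx": 0.5, "ty": -0.9},
    {"tx": 0.5, "ty": -0.9},
    {"tx": 0.5, "ty": -0.9},
  ],
  jaw=0.5,
  force=40,
)

```text
schema error: expected keys tx, ty, tz, ax, ay, az
```

Emit:
apply_moves(
  increments=[
    {"tx": 0.65, "ty": -1},
    {"tx": 0.65, "ty": -1},
    {"tx": 0.65, "ty": -1},
    {"tx": 0.65, "ty": -1},
    {"tx": 0.65, "ty": -1},
    {"tx": 0.65, "ty": -1},
    {"tx": 0.65, "ty": -1},
    {"tx": 0.65, "ty": -1},
    {"tx": 0.65, "ty": -1},
    {"tx": 0.65, "ty": -1},
    {"tx": 0.65, "ty": -1},
    {"tx": 0.65, "ty": -1},
  ],
)

```text
schema error: expected keys tx, ty, tz, ax, ay, az
```

Emit:
apply_moves(
  increments=[
    {},
    {},
  ],
)

```text
schema error: expected keys tx, ty, tz, ax, ay, az
```

Emit:
apply_moves(
  increments=[
    {"tx": 0, "ty": 0, "tz": 0, "ax": 0, "ay": 0, "az": 0.98},
    {"tx": 0, "ty": 0, "tz": 0, "ax": 0, "ay": 0, "az": 0.98},
    {"tx": 0, "ty": 0, "tz": 0, "ax": 0, "ay": 0, "az": 0.98},
    {"tx": 0, "ty": 0, "tz": 0, "ax": 0, "ay": 0, "az": 0.98},
    {"tx": 0, "ty": 0, "tz": 0, "ax": 0, "ay": 0, "az": 0.98},
    {"tx": 0.5, "ty": -0.9, "tz": 0, "ax": 0, "ay": 0, "az": 0},
    {"tx": 0.5, "ty": -0.9, "tz": 0, "ax": 0, "ay": 0, "az": 0},
    {"tx": 0.5, "ty": -0.9, "tz": 0, "ax": 0, "ay": 0, "az": 0},
    {"tx": 0.5, "ty": -0.9, "tz": 0, "ax": 0, "ay": 0, "az": 0},
    {"tx": 0.5, "ty": -0.9, "tz": 0, "ax": 0, "ay": 0, "az": 0},
    {"tx": 0.5, "ty": -0.9, "tz": 0, "ax": 0, "ay": 0, "az": 0},
    {"tx": 0.5, "ty": -0.9, "tz": 0, "ax": 0, "ay": 0, "az": 0},
  ],
  jaw=0.5,
  force=40,
)

```text
time_s: 1.6
ee_pos: [0.3335, -0.3105, 0.4045]
eef_rot: [-3.141, 0.0, 0.0]
force: [-0.3, -0.4, 0.7]
grip_width: 0.0467
grip_force: 0.0
```

Emit:
apply_moves(
  increments=[
    {"tx": 0.65, "ty": -1, "tz": 0, "ax": 0, "ay": 0, "az": 0},
    {"tx": 0.65, "ty": -1, "tz": 0, "ax": 0, "ay": 0, "az": 0},
    {"tx": 0.65, "ty": -1, "tz": 0, "ax": 0, "ay": 0, "az": 0},
    {"tx": 0.65, "ty": -1, "tz": 0, "ax": 0, "ay": 0, "az": 0},
    {"tx": 0.65, "ty": -1, "tz": 0, "ax": 0, "ay": 0, "az": 0},
    {"tx": 0.65, "ty": -1, "tz": 0, "ax": 0, "ay": 0, "az": 0},
    {"tx": 0.65, "ty": -1, "tz": 0, "ax": 0, "ay": 0, "az": 0},
    {"tx": 0.65, "ty": -1, "tz": 0, "ax": 0, "ay": 0, "az": 0},
    {"tx": 0.65, "ty": -1, "tz": 0, "ax": 0, "ay": 0, "az": 0},
    {"tx": 0.65, "ty": -1, "tz": 0, "ax": 0, "ay": 0, "az": 0},
    {"tx": 0.65, "ty": -1, "tz": 0, "ax": 0, "ay": 0, "az": 0},
    {"tx": 0, "ty": 0, "tz": 0, "ax": 0, "ay": 0, "az": 0},
  ],
)

```text
time_s: 3.1
ee_pos: [0.5482, 0.0202, 0.4039]
eef_rot: [-3.141, 0.001, 0.002]
force: [0.1, -1.1, -0.3]
grip_width: 0.0472
grip_force: 0.0
```

Emit:
apply_moves(
  increments=[
    {"tx": 0.33, "ty": -0.5, "tz": 0.5, "ax": 0, "ay": 0, "az": 0},
    {"tx": 0.33, "ty": -0.5, "tz": 0.7, "ax": 0, "ay": 0, "az": 0},
    {"tx": 0, "ty": 0, "tz": 1, "ax": 0, "ay": 0, "az": 0},
    {"tx": 0, "ty": 0, "tz": 1, "ax": 0, "ay": 0, "az": 0},
    {"tx": 0, "ty": 0, "tz": 1, "ax": 0, "ay": 0, "az": 0},
    {"tx": 0, "ty": 0, "tz": 1, "ax": 0, "ay": 0, "az": 0},
    {"tx": 0, "ty": 0, "tz": 0.5, "ax": 0, "ay": 0, "az": 0},
    {"tx": 0, "ty": 0, "tz": 0.4, "ax": 0, "ay": 0, "az": 0},
    {"tx": 0, "ty": 0, "tz": 0, "ax": 0, "ay": 0, "az": 0},
  ],
)

```text
time_s: 4.22
ee_pos: [0.5674, 0.0486, 0.2213]
eef_rot: [-3.142, 0.001, 0.0]
force: [-0.6, 0.1, 0.4]
grip_width: 0.0466
grip_force: 0.0
```

Emit:
apply_moves(
  increments=[
    {"tx": 0, "ty": 0, "tz": 0, "ax": 0, "ay": 0, "az": 0},
    {"tx": 0, "ty": 0, "tz": 0, "ax": 0, "ay": 0, "az": 0},
    {"tx": 0, "ty": 0, "tz": 0, "ax": 0, "ay": 0, "az": 0},
    {"tx": 0, "ty": 0, "tz": 0, "ax": 0, "ay": 0, "az": 0},
    {"tx": 0, "ty": 0, "tz": 0, "ax": 0, "ay": 0, "az": 0},
    {"tx": 0, "ty": 0, "tz": 0, "ax": 0, "ay": 0, "az": 0},
  ],
  jaw=1,
  force=15,
)

```text
time_s: 4.97
ee_pos: [0.5674, 0.0486, 0.2217]
eef_rot: [-3.142, -0.0, 0.0]
force: [-0.8, -0.7, 1.2]
grip_width: 0.0117
grip_force: 15.0
```

Emit:
apply_moves(
  increments=[
    {"tx": -0.2, "ty": 0, "tz": 0, "ax": 0, "ay": 0, "az": 0},
    {"tx": -0.5, "ty": 0, "tz": 0, "ax": 0, "ay": 0, "az": 0},
    {"tx": -0.5, "ty": 0, "tz": 0, "ax": 0, "ay": 0, "az": 0},
    {"tx": -0.5, "ty": 0, "tz": 0, "ax": 0, "ay": 0, "az": 0},
    {"tx": -0.5, "ty": 0, "tz": 0, "ax": 0, "ay": 0, "az": 0},
    {"tx": -0.5, "ty": 0, "tz": 0, "ax": 0, "ay": 0, "az": 0},
    {"tx": -0.5, "ty": 0, "tz": 0, "ax": 0, "ay": 0, "az": 0},
    {"tx": -0.5, "ty": 0, "tz": 0, "ax": 0, "ay": 0, "az": 0},
    {"tx": -0.5, "ty": 0, "tz": 0, "ax": 0, "ay": 0, "az": 0},
    {"tx": -0.5, "ty": 0, "tz": 0, "ax": 0, "ay": 0, "az": 0},
    {"tx": -0.3, "ty": 0, "tz": 0, "ax": 0, "ay": 0, "az": 0},
    {"tx": 0, "ty": 0, "tz": 0, "ax": 0, "ay": 0, "az": 0},
  ],
)

```text
time_s: 6.48
ee_pos: [0.417, 0.0486, 0.2217]
eef_rot: [3.142, 0.001, 0.0]
force: [-1.7, 0.9, 0.8]
grip_width: 0.0119
grip_force: 15.0
```

```bash
python3 - <<'E'
from station import *
from h import *
im=[]
for n in("scene","top"):
    c=camera(n);np.savez(n+"1.npz",**c)
    im.append(warp(c,.5,.05,.029,.12,390)[:,:,::-1])
cv2.imwrite("pics/drag.png",cv2.convertScaleAbs(np.hstack(im),alpha=1.4))
o=get_obs();print(o["ee_pos"],o["force"],o["grip_width"])
E
```

```text
[0.41751086 0.0486214  0.22169564] [-1.82889359  0.10522198  2.02531182] 0.011855835767238858
```

View pics/drag.png

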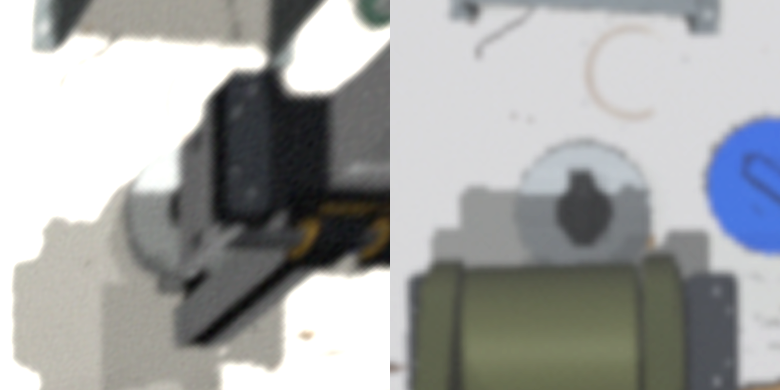

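Right panel: the disc, centred near (583,208), is about 6 cm clear of the riser. I'll release it, rise, step aside and look.

Emit:
apply_moves(
  increments=[
    {"tx": 0, "ty": 0, "tz": 0, "ax": 0, "ay": 0, "az": 0},
    {"tx": 0, "ty": 0, "tz": 0, "ax": 0, "ay": 0, "az": 0},
    {"tx": 0, "ty": 0, "tz": 0, "ax": 0, "ay": 0, "az": 0},
    {"tx": 0, "ty": 0, "tz": -0.5, "ax": 0, "ay": 0, "az": 0},
    {"tx": 0, "ty": 0, "tz": -1, "ax": 0, "ay": 0, "az": 0},
    {"tx": 0, "ty": 0, "tz": -1, "ax": 0, "ay": 0, "az": 0},
    {"tx": 0, "ty": -1, "tz": -0.5, "ax": 0, "ay": 0, "az": 0},
    {"tx": 0, "ty": -1, "tz": 0, "ax": 0, "ay": 0, "az": 0},
    {"tx": 0, "ty": -1, "tz": 0, "ax": 0, "ay": 0, "az": 0},
    {"tx": 0, "ty": -1, "tz": 0, "ax": 0, "ay": 0, "az": 0},
    {"tx": 0, "ty": -1, "tz": 0, "ax": 0, "ay": 0, "az": 0},
    {"tx": 0, "ty": 0, "tz": 0, "ax": 0, "ay": 0, "az": 0},
  ],
  jaw=0.5,
)

```text
time_s: 8.07
ee_pos: [0.4172, 0.1998, 0.3115]
eef_rot: [-3.142, 0.0, 0.002]
force: [0.3, -0.7, -0.3]
grip_width: 0.0469
grip_force: 0.0
```

```bash
python3 - <<'E'
from station import *
from h import *
c=camera("top");np.savez("top2.npz",**c);s=camera("scene");np.savez("scene2.npz",**s)
a=warp(c,.49,.05,.059,.1,390);b=warp(s,.49,.05,.059,.1,390)
cv2.imwrite("pics/lid.png",cv2.convertScaleAbs(np.hstack([a,b])[:,:,::-1],alpha=1.6))
g=a.max(2);m=np.uint8(g<75)
n,l,st,ce=cv2.connectedComponentsWithStats(m)
for i in range(1,n):
    if st[i,4]>300:
        k=np.argwhere(l==i)[:,::-1].astype(np.float32);print(st[i],ce[i],cv2.minAreaRect(k))
E
```

```text
[ 169  154   57   81 3193] [196.16285625 195.71343564] ((194.239990234375, 194.32000732421875), (73.60000610351562, 57.60000991821289), 53.130104064941406)
[   0  268   23  122 2540] [ 10.03031496 328.27913386] ((11.0, 328.5), (121.0, 22.0), 90.0)
[ 190  278   16   71 1020] [197.75392157 312.70392157] ((197.5, 313.0), (70.0, 15.0), 90.0)
```

View pics/lid.png

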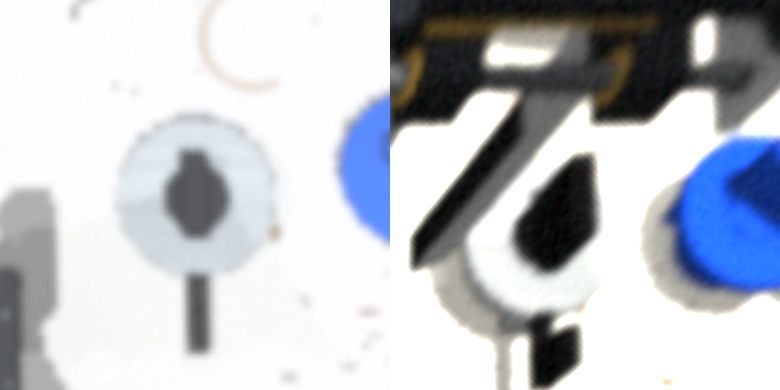

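The lid lies flat with its knob centred at (195,194) in the left panel, so the lid is at about (0.490,0.0505) with yaw about 0. Next I'll grasp the knob.

Emit:
apply_moves(
  increments=[
    {"tx": 0.4, "ty": 0.83, "tz": 0, "ax": 0, "ay": 0, "az": 0},
    {"tx": 0.41, "ty": 0.83, "tz": 0, "ax": 0, "ay": 0, "az": 0},
    {"tx": 0.41, "ty": 0.83, "tz": 0, "ax": 0, "ay": 0, "az": 0},
    {"tx": 0.41, "ty": 0.83, "tz": 0, "ax": 0, "ay": 0, "az": 0},
    {"tx": 0.41, "ty": 0.83, "tz": 0, "ax": 0, "ay": 0, "az": 0},
    {"tx": 0.41, "ty": 0.83, "tz": 0, "ax": 0, "ay": 0, "az": 0},
    {"tx": 0, "ty": 0, "tz": 0.6, "ax": 0, "ay": 0, "az": 0},
    {"tx": 0, "ty": 0, "tz": 0.9, "ax": 0, "ay": 0, "az": 0},
    {"tx": 0, "ty": 0, "tz": 0.7, "ax": 0, "ay": 0, "az": 0},
    {"tx": 0, "ty": 0, "tz": 0.45, "ax": 0, "ay": 0, "az": 0},
    {"tx": 0, "ty": 0, "tz": 0, "ax": 0, "ay": 0, "az": 0},
  ],
)

```text
time_s: 9.55
ee_pos: [0.4907, 0.0488, 0.2317]
eef_rot: [3.142, 0.001, -0.0]
force: [0.6, 0.1, -0.5]
grip_width: 0.0468
grip_force: 0.0
```

Emit:
apply_moves(
  increments=[
    {"tx": 0, "ty": 0, "tz": 0, "ax": 0, "ay": 0, "az": 0},
    {"tx": 0, "ty": 0, "tz": 0, "ax": 0, "ay": 0, "az": 0},
    {"tx": 0, "ty": 0, "tz": 0, "ax": 0, "ay": 0, "az": 0},
    {"tx": 0, "ty": 0, "tz": 0, "ax": 0, "ay": 0, "az": 0},
    {"tx": 0, "ty": 0, "tz": 0, "ax": 0, "ay": 0, "az": 0},
  ],
  jaw=1,
  force=40,
)

```text
time_s: 10.18
ee_pos: [0.4909, 0.0493, 0.2324]
eef_rot: [-3.142, -0.0, 0.0]
force: [-0.5, 0.7, 2.3]
grip_width: 0.0137
grip_force: 40.0
```

Emit:
apply_moves(
  increments=[
    {"tx": 0, "ty": 0, "tz": -0.5, "ax": 0, "ay": 0, "az": 0},
    {"tx": 0, "ty": 0, "tz": -1, "ax": 0, "ay": 0, "az": 0},
    {"tx": 0, "ty": 0, "tz": -1, "ax": 0, "ay": 0, "az": 0},
    {"tx": 0, "ty": 0, "tz": -1, "ax": 0, "ay": 0, "az": 0},
    {"tx": -0.1, "ty": 0.5, "tz": 0, "ax": 0, "ay": 0, "az": 0},
    {"tx": -0.1, "ty": 1, "tz": 0, "ax": 0, "ay": 0, "az": 0},
    {"tx": -0.1, "ty": 1, "tz": 0, "ax": 0, "ay": 0, "az": 0},
    {"tx": -0.1, "ty": 1, "tz": 0, "ax": 0, "ay": 0, "az": 0},
    {"tx": -0.1, "ty": 1, "tz": 0, "ax": 0, "ay": 0, "az": 0},
    {"tx": -0.1, "ty": 1, "tz": 0, "ax": 0, "ay": 0, "az": 0},
    {"tx": -0.1, "ty": 1, "tz": 0, "ax": 0, "ay": 0, "az": 0},
    {"tx": 0, "ty": 1, "tz": 0, "ax": 0, "ay": 0, "az": 0},
  ],
)

```text
time_s: 11.68
ee_pos: [0.469, -0.1774, 0.3361]
eef_rot: [-3.141, 0.002, -0.0]
force: [0.1, 0.4, -1.1]
grip_width: 0.0135
grip_force: 40.0
```

Emit:
apply_moves(
  increments=[
    {"tx": 0, "ty": 1, "tz": 0, "ax": 0, "ay": 0, "az": 0},
    {"tx": 0, "ty": 1, "tz": 0, "ax": 0, "ay": 0, "az": 0},
    {"tx": 0, "ty": 0.6, "tz": 0, "ax": 0, "ay": 0, "az": 0},
    {"tx": 0, "ty": 0, "tz": 0, "ax": 0, "ay": 0, "az": -1},
    {"tx": 0, "ty": 0, "tz": 0, "ax": 0, "ay": 0, "az": -1},
    {"tx": 0, "ty": 0, "tz": 0, "ax": 0, "ay": 0, "az": -1},
    {"tx": 0, "ty": 0, "tz": 0, "ax": 0, "ay": 0, "az": 0},
    {"tx": 0, "ty": 0, "tz": 0, "ax": 0, "ay": 0, "az": 0},
  ],
)

```text
time_s: 12.68
ee_pos: [0.4698, -0.2538, 0.3369]
eef_rot: [-3.141, 0.0, 0.26]
force: [-0.2, 0.5, -1.4]
grip_width: 0.0138
grip_force: 40.0
```

```bash
python3 - <<'E'
from station import *
from h import *
c=camera("top");np.savez("top3.npz",**c);s=camera("scene");np.savez("scene3.npz",**s)
u,v=map(int,proj(s,[.47,-.25,.1]))
a=cv2.resize(s["pixels"][v-50:v+50,u-55:u+55],(440,400),interpolation=cv2.INTER_CUBIC)
b=warp(c,.47,-.25,.1,.1,400)
cv2.imwrite("pics/over.png",cv2.convertScaleAbs(np.hstack([a,b][:1]+[b[:, :360]])[:,:,::-1],alpha=1.4))
o=get_obs();print(o["ee_pos"],o["eef_rot"],o["force"],o["qpos"].round(2),o["time_s"]); print(u,v)
E
```

```text
[ 0.46985442 -0.25378694  0.33699959] [-3.14138945e+00  1.74794216e-04  2.60734784e-01] [-0.07455638  0.86745209 -1.11862911] [-0.56  0.33  1.65  0.    1.17  0.75] 12.775
422 159
```

View pics/over.png

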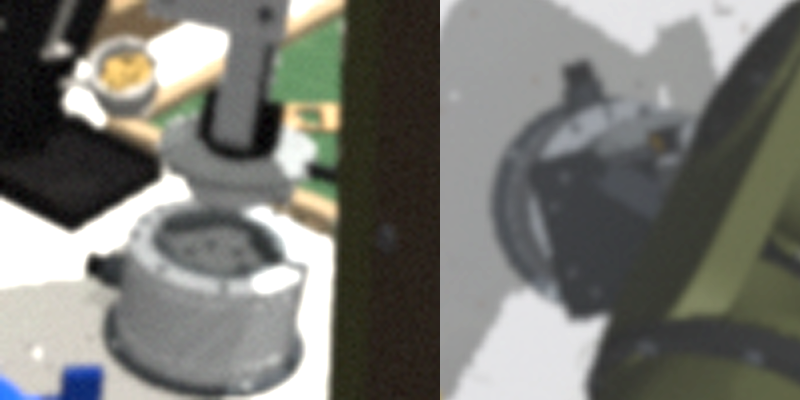

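The lid hangs level over the mouth at scene-crop (230,170). Now I'll lower it gently.

Emit:
apply_moves(
  increments=[
    {"tx": 0.03, "ty": 0, "tz": 0.4, "ax": 0, "ay": 0, "az": 0},
    {"tx": 0, "ty": 0, "tz": 0.4, "ax": 0, "ay": 0, "az": 0},
    {"tx": 0, "ty": 0, "tz": 0.3, "ax": 0, "ay": 0, "az": 0},
    {"tx": 0, "ty": 0, "tz": 0.1, "ax": 0, "ay": 0, "az": 0},
    {"tx": 0, "ty": 0, "tz": 0.1, "ax": 0, "ay": 0, "az": 0},
    {"tx": 0, "ty": 0, "tz": 0, "ax": 0, "ay": 0, "az": 0},
  ],
)

```text
time_s: 13.52
ee_pos: [0.4708, -0.2535, 0.2982]
eef_rot: [3.142, -0.0, 0.262]
force: [0.2, -0.8, -1.5]
grip_width: 0.014
grip_force: 40.0
```

Emit:
apply_moves(
  increments=[
    {"tx": 0, "ty": 0, "tz": 0.1, "ax": 0, "ay": 0, "az": 0},
    {"tx": 0, "ty": 0, "tz": 0.1, "ax": 0, "ay": 0, "az": 0},
    {"tx": 0, "ty": 0, "tz": 0.05, "ax": 0, "ay": 0, "az": 0},
    {"tx": 0, "ty": 0, "tz": 0, "ax": 0, "ay": 0, "az": 0},
  ],
)

```text
time_s: 14.02
ee_pos: [0.4708, -0.2536, 0.2906]
eef_rot: [-3.142, 0.0, 0.262]
force: [0.4, 0.1, -1.5]
grip_width: 0.0136
grip_force: 40.0
```

The lugs are in with no contact. Now I'll press.

Emit:
apply_moves(
  increments=[
    {"tx": 0, "ty": 0, "tz": 0.1, "ax": 0, "ay": 0, "az": 0},
    {"tx": 0, "ty": 0, "tz": 0.1, "ax": 0, "ay": 0, "az": 0},
    {"tx": 0, "ty": 0, "tz": 0.1, "ax": 0, "ay": 0, "az": 0},
    {"tx": 0, "ty": 0, "tz": 0.05, "ax": 0, "ay": 0, "az": 0},
    {"tx": 0, "ty": 0, "tz": 0, "ax": 0, "ay": 0, "az": 0},
  ],
)

```text
time_s: 14.65
ee_pos: [0.4709, -0.2536, 0.2803]
eef_rot: [3.141, -0.0, 0.262]
force: [-1.8, 1.7, 6.3]
grip_width: 0.0134
grip_force: 40.0
```

Emit:
apply_moves(
  increments=[
    {"tx": 0, "ty": 0, "tz": 0.02, "ax": 0, "ay": 0, "az": 0},
    {"tx": 0, "ty": 0, "tz": 0, "ax": 0, "ay": 0, "az": 0.5},
    {"tx": 0, "ty": 0, "tz": 0, "ax": 0, "ay": 0, "az": 0.9},
    {"tx": 0, "ty": 0, "tz": 0, "ax": 0, "ay": 0, "az": 0.9},
    {"tx": 0, "ty": 0, "tz": 0, "ax": 0, "ay": 0, "az": 0.9},
  ],
)

```text
time_s: 15.28
ee_pos: [0.471, -0.2537, 0.2801]
eef_rot: [3.141, -0.001, -0.02]
force: [-0.3, 0.2, 6.4]
grip_width: 0.0138
grip_force: 40.0
```

```bash
python3 -c "
from station import *
o=get_obs();print(o['force'],o['moment'],o['eef_rot'],o['grip_width'])"
```

```text
[-0.31142146  0.16092457  6.39346935] [-0.05359375 -0.00628575  0.05018924] [ 3.14061241e+00 -1.38703114e-03 -1.97253235e-02] 0.013784792671441722
```

Emit:
apply_moves(
  increments=[
    {"tx": 0, "ty": 0, "tz": 0, "ax": 0, "ay": 0, "az": 1},
    {"tx": 0, "ty": 0, "tz": 0, "ax": 0, "ay": 0, "az": 1},
    {"tx": 0, "ty": 0, "tz": 0, "ax": 0, "ay": 0, "az": 1},
    {"tx": 0, "ty": 0, "tz": 0, "ax": 0, "ay": 0, "az": 1},
    {"tx": 0, "ty": 0, "tz": 0, "ax": 0, "ay": 0, "az": 1},
    {"tx": 0, "ty": 0, "tz": 0, "ax": 0, "ay": 0, "az": 1},
    {"tx": 0, "ty": 0, "tz": 0, "ax": 0, "ay": 0, "az": 1},
    {"tx": 0, "ty": 0, "tz": 0, "ax": 0, "ay": 0, "az": 1},
    {"tx": 0, "ty": 0, "tz": 0, "ax": 0, "ay": 0, "az": 1},
    {"tx": 0, "ty": 0, "tz": 0, "ax": 0, "ay": 0, "az": 1},
    {"tx": 0, "ty": 0, "tz": 0, "ax": 0, "ay": 0, "az": 1},
    {"tx": 0, "ty": 0, "tz": 0, "ax": 0, "ay": 0, "az": 1},
  ],
)

```text
time_s: 16.77
ee_pos: [0.471, -0.2537, 0.28]
eef_rot: [-3.141, -0.002, -1.067]
force: [0.5, -1.9, 6.6]
grip_width: 0.0136
grip_force: 40.0
```

Emit:
apply_moves(
  increments=[
    {"tx": 0, "ty": 0, "tz": 0, "ax": 0, "ay": 0, "az": 0.8},
    {"tx": 0, "ty": 0, "tz": 0, "ax": 0, "ay": 0, "az": 0.8},
    {"tx": 0, "ty": 0, "tz": 0, "ax": 0, "ay": 0, "az": 0.6},
    {"tx": 0, "ty": 0, "tz": 0, "ax": 0, "ay": 0, "az": 0.4},
    {"tx": 0, "ty": 0, "tz": 0, "ax": 0, "ay": 0, "az": 0.3},
    {"tx": 0, "ty": 0, "tz": 0, "ax": 0, "ay": 0, "az": 0.3},
    {"tx": 0, "ty": 0, "tz": 0, "ax": 0, "ay": 0, "az": 0},
  ],
)

```text
time_s: 17.65
ee_pos: [0.4709, -0.2538, 0.28]
eef_rot: [-3.141, -0.001, -1.344]
force: [-0.1, -0.8, 6.5]
grip_width: 0.0137
grip_force: 40.0
```

```bash
python3 -c "
from station import *
o=get_obs();print(o['force'],o['moment'],o['eef_rot'],o['qpos'],o['grip_width'])"
```

```text
[-0.13541059 -0.79626826  6.51551557] [0.00739637 0.11366263 0.05511891] [-3.14072312e+00 -1.22015713e-03 -1.34406877e+00] [-5.62672456e-01  4.04414355e-01  1.69156613e+00 -2.79952176e-04
  1.04413357e+00  2.35233265e+00] 0.013715299225509205
```

Emit:
apply_moves(
  increments=[
    {"tx": 0, "ty": 0, "tz": 0, "ax": 0, "ay": 0, "az": 0.3},
    {"tx": 0, "ty": 0, "tz": 0, "ax": 0, "ay": 0, "az": 0.3},
    {"tx": 0, "ty": 0, "tz": 0, "ax": 0, "ay": 0, "az": 0},
  ],
)

```text
time_s: 18.02
ee_pos: [0.4706, -0.2538, 0.2799]
eef_rot: [3.141, -0.001, -1.396]
force: [-6.5, -1.2, 9.8]
grip_width: 0.0136
grip_force: 40.1
```

```bash
python3 -c "
from station import *
o=get_obs();print(o['force'],o['moment'],o['eef_rot'],o['qpos'][5],o['grip_width'])"
```

```text
[-6.46605089 -1.20152744  9.84618601] [-2.05543968e-05  1.33662319e+00  4.69198490e-01] [ 3.14068553e+00 -6.16999626e-04 -1.39581317e+00] 2.404272287496661 0.013599180848631796
```

The stop is reached. I'll ease up with the spring, then release and rise.

Emit:
apply_moves(
  increments=[
    {"tx": 0, "ty": 0, "tz": -0.07, "ax": 0, "ay": 0, "az": 0},
    {"tx": 0, "ty": 0, "tz": -0.07, "ax": 0, "ay": 0, "az": 0},
    {"tx": 0, "ty": 0, "tz": 0, "ax": 0, "ay": 0, "az": 0},
  ],
)

```text
time_s: 18.4
ee_pos: [0.4706, -0.2537, 0.2836]
eef_rot: [3.14, 0.0, -1.396]
force: [-4.7, -3.0, 0.5]
grip_width: 0.0138
grip_force: 40.1
```

Emit:
apply_moves(
  increments=[
    {"tx": 0, "ty": 0, "tz": 0, "ax": 0, "ay": 0, "az": 0},
    {"tx": 0, "ty": 0, "tz": 0, "ax": 0, "ay": 0, "az": 0},
    {"tx": 0, "ty": 0, "tz": 0, "ax": 0, "ay": 0, "az": 0},
    {"tx": 0, "ty": 0, "tz": 0, "ax": 0, "ay": 0, "az": 0},
    {"tx": 0, "ty": 0, "tz": -0.5, "ax": 0, "ay": 0, "az": 0},
    {"tx": 0, "ty": 0, "tz": -1, "ax": 0, "ay": 0, "az": 0},
    {"tx": 0, "ty": 0, "tz": -1, "ax": 0, "ay": 0, "az": 0},
    {"tx": 0, "ty": 0, "tz": -1, "ax": 0, "ay": 0, "az": 0},
    {"tx": 0, "ty": 0, "tz": -1, "ax": 0, "ay": 0, "az": 0},
  ],
  jaw=0.5,
)

```text
time_s: 19.52
ee_pos: [0.4706, -0.2534, 0.421]
eef_rot: [-3.141, -0.001, -1.396]
force: [-0.1, -0.7, -0.5]
grip_width: 0.047
grip_force: 0.0
```

Emit:
apply_moves(
  increments=[
    {"tx": -1, "ty": 0, "tz": 0, "ax": 0, "ay": 0, "az": -1},
    {"tx": -1, "ty": 0, "tz": 0, "ax": 0, "ay": 0, "az": -1},
    {"tx": -1, "ty": 0, "tz": 0, "ax": 0, "ay": 0, "az": -1},
    {"tx": -1, "ty": 0, "tz": 0, "ax": 0, "ay": 0, "az": -1},
    {"tx": -1, "ty": 0, "tz": 0, "ax": 0, "ay": 0, "az": -1},
    {"tx": -1, "ty": 0, "tz": 0, "ax": 0, "ay": 0, "az": -1},
    {"tx": -1, "ty": 0, "tz": 0, "ax": 0, "ay": 0, "az": 0},
    {"tx": -1, "ty": 0, "tz": 0, "ax": 0, "ay": 0, "az": 0},
    {"tx": 0, "ty": 0, "tz": 0, "ax": 0, "ay": 0, "az": 0},
  ],
)

```text
time_s: 20.65
ee_pos: [0.3632, -0.0422, 0.4199]
eef_rot: [-3.14, -0.002, -0.871]
force: [-0.3, 0.5, 0.0]
grip_width: 0.0466
grip_force: 0.0
```

```bash
python3 - <<'E'
from station import *
from h import *
c=camera("top");s=camera("scene")
u,v=map(int,proj(s,[.47,-.25,.1]))
a=cv2.resize(s["pixels"][v-50:v+50,u-50:u+50],(400,400),interpolation=cv2.INTER_CUBIC)
b=warp(c,.4707,-.2536,.082,.1,400)
cv2.imwrite("pics/fin.png",cv2.convertScaleAbs(np.hstack([a,b])[:,:,::-1],alpha=1.4))
E
```

```text
(no output)
```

View pics/fin.png

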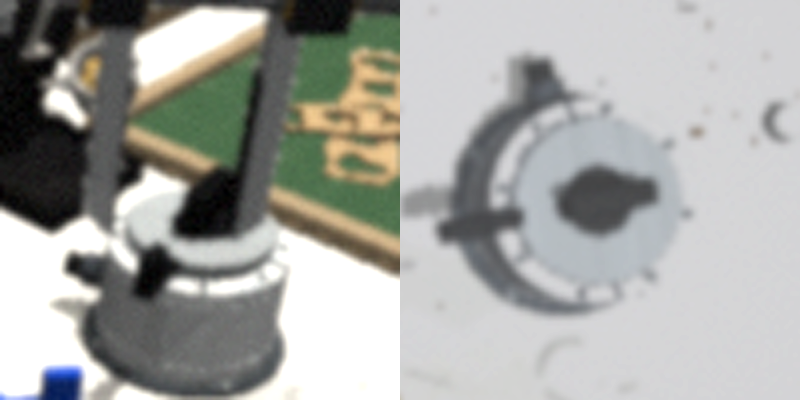

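The lid sits level on the mouth. Its tab points to (480,224) in the right panel, which is along the canister's +y, a quarter turn clockwise from insertion. The gripper is clear, so I'm handing in.

```bash
python3 -c "
from station import *
print(hand_in())"
```

```text
the job is handed in; nothing more can be done
None
```

I drew the lid out and set it down clear of the riser, then took it again by the knob, pressed it into the canister and twisted it clockwise to the stop; it stayed seated when let go, and I handed in at about 21 s without seeing the verdict.

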